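Clear the hook into the utensil block

ROBOT

A 6-joint arm with a two-finger parallel gripper is mounted at the origin on the work surface. World frame = base frame: x ahead of the robot, y to its left, z up, the work surface at z = 0. Lengths are in mm, angles in rad, forces in N, time in s.
With the tool pointing down it reaches from about 275 to 1000 mm from the base axis. Payload 8.4 kg.
Tool frame: the origin (TCP) lies between the finger pads; the fingertips stand r.finger_overhang ahead of it and the grasp point (between the pads) is the TCP (r.finger_overhang is the distance from the TCP to the fingertips, in mm); z points along the fingers, y is the line along which they close (so a half turn about z gives the same grasp; the last joint's range is limited). The gripper opens to 85 mm and grips with 20 to 120 N. Pads are 22 mm wide; open, the fingers measure 114 mm over their backs; the gripper's body (76 mm by 85 mm) begins 54 mm behind the grasp point. The pads swing forward as they close: fully open they stand 13 mm farther back than shut.
Start: joints at [-1.174, 0.353, 1.633, -0, 1.155, -0.002], TCP at [242.694, -575.958, 250.281] pointing down, gripper open.
Joint ranges: [-2.63, 2.63], [-0.92, 2.1], [0.06, 2.66], [-1.3, 4.44], [0, 2.69], [-3.02, 3.02]. Speed limits (rad/s): [2.22, 2.22, 2.79, 3.14, 3.14, 3.14].

INTERFACE

Orientations are given as [roll, pitch, yaw] about the fixed x, y, z axes, in that order (R = Rz(yaw) Ry(pitch) Rx(roll)).
In Python, from rig import r, cams, sign_off gives the robot as it stands.
- The arm moves only by the shell command python3 -m crank 'ROWS' [FORCE]. ROWS is JSON, a list of rows, each a list of 7 numbers: the shift along the tool's x, y, z in m, then the turn, a rotation vector about the tool's x, y, z in rad, then the closure, from 0 (fully open) to 1 (shut). In form: [[dx, dy, dz, ax, ay, az, gripper], ...]. A call has 1 to 5 rows; each row is the pose to reach, as a shift and turn from the pose commanded when the call began, along the tool's axes at that moment; what a row does not reach only later rows make up. A row lasts 1/10 s, in which the tool goes at most 50 mm and 8.59 degrees, less where a joint would pass 70% of its speed; a pose out of reach is approached as far as the arm can. A call with a gripper value outside its range is refused whole. The fingers move at their own pace and stop on an object; FORCE is the grip in N (left out, the last holds). Time passes only in rows, so rows that repeat a pose let the fingers close. It gives the time, the measured TCP pose, the force, the opening and the grip force at its end, in the units of the state.
- r.sense(): the state, without advancing time (a new reading comes with each control period).
- cams.grab_frame(name): name is "scene" or "top"; returns a dict with "image" (384x512x3 uint8, red, green, blue), "fx", "fy", "cx", "cy" (pixels), "D" ([k1, k2, p1, p2, k3] as OpenCV has them; the pictures are not rectified), "position" and "orientation" of the camera in the world. Camera axes: x right, y down, z forward; pixel columns grow to the right and rows downward; lengths in mm; the calibration is good to about 2 mm. A picture is of the moment at which its call begins. There is no depth.
- sign_off(): hands the job in; it is judged then, once.
The state is a dict: "clock": time; "qpos": joint angles; "qvel": joint speeds; "joint_efforts": joint torques, N m; "eef_pos": TCP position; "tcp_rot": TCP orientation; "contact_force": force on the tool from outside, world axes, zero at the start; "wrist_torque": the same for the moment, N m; "opening": opening from 0.0 (shut) to 1.0 (fully open); "grasp_force": force on a finger pad.
Only numpy, scipy, OpenCV 4.12 (cv2) and the standard library are available. Lean on these libraries where they do the work, as an engineer would, in place of code of your own. Each camera call takes 0.05 s, during which the arm holds its last target. There are 200 camera calls.

TASK

Take the flat grater and the narrow spatula off the hook stand, whichever hangs in front first, and stand each blade-down in the wooden block: the grater in the wide slot and the spatula in the narrow slot, right down to the bottom, and let go. Lower them in rather than dropping them, never let either one touch the counter, and leave everything else on the shelf where it is.

Things in the scene. Friction and masses are not known exactly. Their poses are not given: they have to be found in the camera images.
- stand: Fixed dark steel hook stand, on the left or the right. Origin on the counter, z up. A level round arm, 8 mm thick, centre line 240 mm up, runs along the stand's x axis from its post (x = +55 mm, no higher than the arm) to x = -54 mm, then bends up to its open end at x = -66 mm, which points roughly to the robot. Nothing stands above the arm. Base plate 150 x 120 x 12 mm.
- hook_tip (a point): Centre of the open, upturned end of the arm: 14 mm higher than the arm's centre line (its top is 258 mm up). The grater and the spatula hang one behind the other on the arm, about 45 mm apart, either one in front. To come off, a tool must be raised 14 to 32 mm (best 22) and then drawn out along the arm over this end.
- grater: Flat steel hand grater, 100 g, hung by its loop handle. Origin in the loop, on the arm's centre line when hung; z up along the tool, y across its width, x through its thickness. Loop: 40 mm wide over two flat upright sides (7 wide, 8 thick, z = 0 to -50 mm), arch above (inner top z = +4, outer top +12 mm), cross bar below (z = -36 to -50 mm), opening 26 mm wide.
- grater_foot (a point): Middle of the grater's lower edge, 150 mm below its origin. The blade is 54 mm wide, 5 mm thick, z = -50 to -150 mm from the origin, with rows of small raised holes.
- spatula: Narrow steel spatula, 80 g, hanging on the same arm. Same loop handle, origin and axes as the grater. Smooth blade 34 mm wide, 5 mm thick, z = -50 to -165 mm, with a rounded end.
- spatula_foot (a point): Lowest point of the spatula's rounded end (165 mm below its origin).
- block: Fixed wooden utensil block, 120 (x) x 96 (y) x 90 mm high, origin in the middle of its underside. Two blind upright slots in its top, each 20 mm across (block's x) and 70 mm deep, mouths chamfered 3 mm; they are long in the block's y. A tool standing in its slot keeps its handle above the block and may lean a little.
- wide_slot (a point): Centre of the floor of the wide slot (66 mm long in y), at block x = -30 mm, 20 mm above the counter; axes as the block's.
- narrow_slot (a point): Centre of the floor of the narrow slot (46 mm long in y), at block x = +30 mm, 20 mm above the counter; axes as the block's.
- butter_dish: Bystander: white ceramic butter dish with cover, 90 x 150 mm (y), 75 mm high; origin in the middle of its underside
- mate_holder: Bystander: round wooden mate holder with closed lid, 64 mm across, 117 mm high, beside the hook stand; origin in the middle of its underside
- tall_jar: Bystander: glass jar 56 mm across, 165 mm high, beside the hook stand; origin in the middle of its underside
- spice_jar: Bystander: small amber jar 44 mm across, 100 mm high, beside the block; origin in the middle of its underside
- container0: Bystander: lidded white plastic container, 120 x 90 x 45 mm, on the counter; origin in the middle of its underside
- container1: Bystander: lidded white plastic container, 108 x 80 x 42 mm, on the first; origin in the middle of its underside
- container2: Bystander: lidded white plastic container, 96 x 70 x 38 mm, on the second; origin in the middle of its underside
- container3: Bystander: lidded white plastic container, 84 x 60 x 35 mm, on the third; the pile is 160 mm high; origin in the middle of its underside
There are look-alikes about, which are no part of the job. What is shaped like the grater but red is not meant.

How it is judged:
By the outcome, as a careful person would: the job done as asked, in the order asked, and still so for the second after the job is handed in, with the robot touching nothing.
It also fails if it takes over 67 s, if anything falls off the work surface, if the arm or the gripper's body presses on something with over 40 N, if the wrist force passes 120 N, or if a joint passes its speed limit or range.

## Working session

There is one attempt and no reset: what is moved stays moved. The work goes in short steps, Python scripts to look and compute and a shell command to move; the robot and the scene stay as the last step left them, time stands still between calls to the robot, and variables do not carry over. Pictures are saved under pics/ and viewed, at most 10 in all, crops included, and the job is handed in when it is done.

```bash
ls; mkdir -p pics; python3 - <<'E'
from rig import r,cams
import cv2,numpy as np
for n in("scene","top"):
    f=cams.grab_frame(n); im=f["image"][:,:,::-1]
    cv2.imwrite(f"pics/{n}0.png",cv2.resize(im,(800,600),interpolation=cv2.INTER_CUBIC))
    print(n,{k:v for k,v in f.items() if k!="image"})
print(r.sense(),r.finger_overhang)
E
```

```text
pics
scene {'fx': 492.736453726503, 'fy': 492.736453726503, 'cx': 248.16838173801517, 'cy': 202.43990980468254, 'D': array([0.00211587, 0.        , 0.        , 0.        , 0.        ]), 'position': array([1421.46944593,  -30.65565141, 1315.6224691 ]), 'orientation': array([-2.50444564e+00,  2.22363012e-03,  1.54919015e+00])}
top {'fx': 363.0882702090015, 'fy': 363.0882702090015, 'cx': 258.23641709101173, 'cy': 189.59303442579068, 'D': array([0.01472288, 0.        , 0.        , 0.        , 0.        ]), 'position': array([ 389.37662294,    1.70379162, 1080.10318895]), 'orientation': array([-2.98098013, -0.01546583, -1.56858026])}
{'clock': 0.1, 'qpos': array([-1.17438627e+00,  3.53593888e-01,  1.63405092e+00,  8.71159600e-06,
        1.15518307e+00, -2.47025447e-03]), 'qvel': array([-1.37515084e-03, -2.21840451e-03, -1.71845385e-03,  1.00787734e-03,
       -1.43800495e-05,  8.82464290e-04]), 'joint_efforts': array([ 8.11826449e-04, -6.06355047e+01, -3.42820501e+01,  6.28446799e-06,
        3.78088400e-03,  6.83422599e-06]), 'eef_pos': array([ 242.55159419, -575.58802417,  249.63114943]), 'tcp_rot': array([-3.14035746e+00, -1.10168974e-05,  3.98876778e-01]), 'contact_force': array([0.09701387, 0.1130914 , 0.02795314]), 'wrist_torque': array([ 0.00362464, -0.00298724,  0.01764553]), 'grasp_force': 0.0, 'opening': 1.0020275839679178} 19.0
```

View pics/scene0.png

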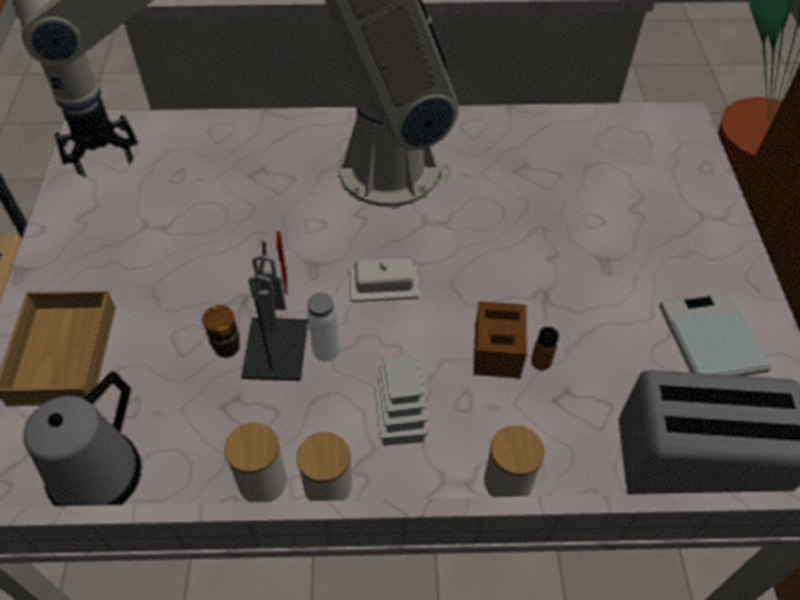

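View pics/top0.png

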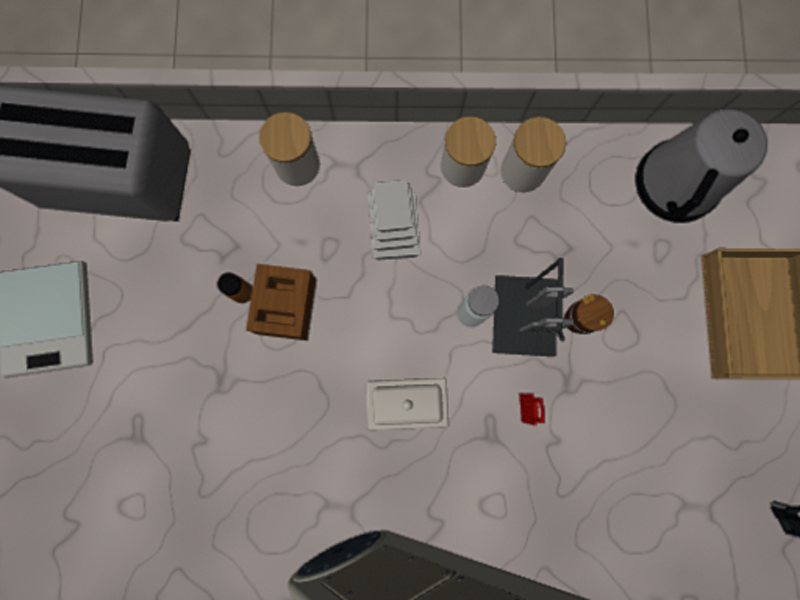

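The scene view shows the stand near (270,330) with two tools hanging on it and the red look-alike at (282,262). The block is at (500,335). In the top view the stand is at (525,315), the block at (280,300) and the red one at (532,408). Next I'll enlarge these areas.

```bash
cat > h.py <<'E'
import numpy as np,cv2
from scipy.spatial.transform import Rotation as R
from scipy.optimize import least_squares
from rig import r,cams
def cal(f):
    Rw=R.from_euler('xyz',f["orientation"]).as_matrix()
    K=np.array([[f["fx"],0,f["cx"]],[0,f["fy"],f["cy"]],[0,0,1]])
    return Rw,np.array(f["position"]),K,f["D"]
def proj(f,P):
    Rw,p,K,D=cal(f); rv,_=cv2.Rodrigues(Rw.T)
    return cv2.projectPoints(np.atleast_2d(P).astype(float),rv,-Rw.T@p,K,D)[0][:,0]
def ray(f,uv):
    Rw,p,K,D=cal(f); n=cv2.undistortPoints(np.array([[uv]],float),K,D)[0,0]
    return p,Rw@np.array([n[0],n[1],1])
def atz(f,uv,z):
    p,d=ray(f,uv); return p+d*(z-p[2])/d[2]
def tri(f1,u1,f2,u2):
    a,d=ray(f1,u1);b,e=ray(f2,u2)
    s=np.linalg.lstsq(np.stack([d,-e],1),b-a,rcond=None)[0]
    A=a+s[0]*d;B=b+s[1]*e
    return (A+B)/2,np.linalg.norm(A-B)
def crop(f,u0,v0,w,h,W,H):
    c=f["image"][v0:v0+h,u0:u0+w,::-1]
    return cv2.resize(c,(W,H),interpolation=cv2.INTER_CUBIC)
E
python3 - <<'E'
from h import *
a=cams.grab_frame("scene");b=cams.grab_frame("top")
# 80x60 px crops x5
p=np.vstack([np.hstack([crop(a,145,145,66,100,396,600),crop(b,310,160,66,50,396,300)[:, :]]) if 0 else
 np.hstack([crop(a,145,147,66,100,396,600),np.vstack([crop(b,310,160,66,50,396,300),crop(b,140,160,66,66*300//396,396,300)])])])
p=cv2.convertScaleAbs(p,alpha=1.6)
cv2.imwrite("pics/c1.png",p)
E
```

```text
(no output)
```

View pics/c1.png

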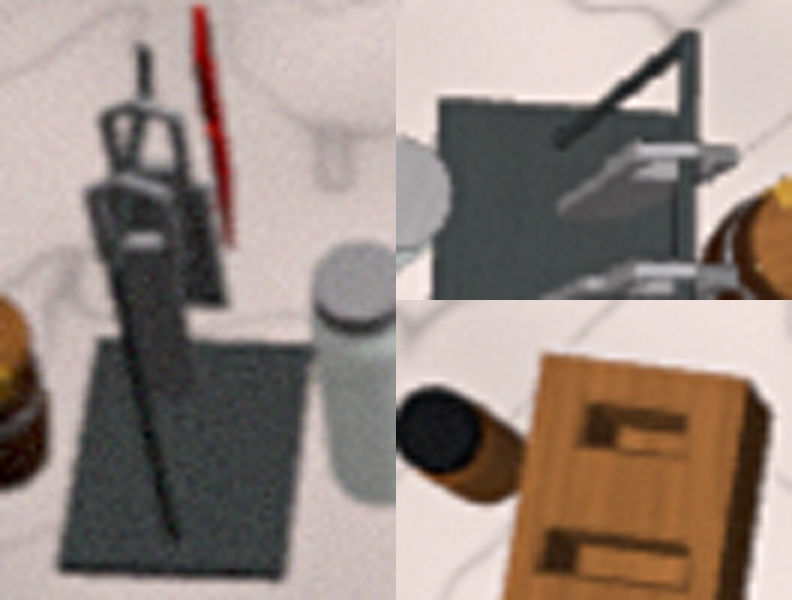

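The nearer tool in the scene crop has the narrow, rounded blade, ending at (175,395). The wider blade sits behind it, toward the robot, so the grater is in front. The hook tip is at crop (145,45). Next I'll fit poses to these points.

```bash
cat > fit.py <<'E'
from h import *
a=cams.grab_frame("scene");b=cams.grab_frame("top")
A=lambda x,y:((x+.5)/6-.5+145,(y+.5)/6-.5+147)   # scene crop
B=lambda x,y:((x-396+.5)/6-.5+310,(y+.5)/6-.5+160)
C=lambda x,y:((x-396+.5)/6-.5+140,(y-300+.5)/6-.5+160)
F=lambda x,y:((x+.5)*.64-.5,(y+.5)*.64-.5)
def T(q,P): return np.asarray(P)@R.from_euler('z',q[2]).as_matrix().T+[q[0],q[1],0]
def fit(corr,q0):
    res=lambda q:np.concatenate([proj(f,T(q,P))[0]-uv for f,uv,P in corr])
    s=least_squares(res,q0,loss='soft_l1',x_scale=[100,100,1]); return s.x,res(s.x).reshape(-1,2)
S=[(a,A(100,340),(-75,60,12)),(a,A(313,345),(-75,60,12))]
S=[(a,A(100,340),(-75,-60,12)),(a,A(313,345),(-75,60,12)),(a,A(284,570),(75,60,12)),(a,A(61,566),(75,-60,12)),
 (b,B(440,98),(75,60,12)),(b,F(493,352),(-75,60,12)),(b,F(556,355),(-75,-60,12)),
 (a,A(145,43),(-66,0,258)),(b,B(689,35),(55,0,242))]
q,e=fit(S,[500,-200,0]);print("stand",q.round(3));print(e.round(1).tolist())
K=[(b,C(543,355),(60,48,90)),(b,C(748,380),(60,-48,90)),(b,F(247,333),(-60,48,90)),
 (a,F(478,303),(-60,-48,90)),(a,F(526,306),(-60,48,90)),(a,F(475,350),(60,-48,90)),(a,F(523,353),(60,48,90))]
k,e=fit(K,[500,250,-.1]);print("block",k.round(3));print(e.round(1).tolist())
print("wide",T(k,[[-30,0,20]]),"narrow",T(k,[[30,0,20]]))
print("tip",T(q,[[-66,0,254]]))
for n,u,z in(("front loop top",A(143,103),252),("back loop top",A(125,180),252)):
    w=atz(a,u,z);print(n,w,(w-[q[0],q[1],0])@R.from_euler('z',q[2]).as_matrix())
for n,u,z in(("front top",F(550,320),252),("back",F(553,292),252)):
    w=atz(b,u,z);print(n,w,(w-[q[0],q[1],0])@R.from_euler('z',q[2]).as_matrix())
print("red scene top/bottom",atz(a,A(200,8),160),atz(a,A(231,245),0))
print("red top im",atz(b,F(543,409),162),atz(b,F(521,409),0))
E
python3 fit.py
```

```text
stand [ 5.28658e+02 -2.45233e+02 -5.40000e-02]
[[-0.7, -0.7], [0.1, -0.6], [0.5, 0.7], [-0.8, 0.4], [-0.5, -0.6], [-0.4, 0.2], [0.0, 0.6], [-0.3, 1.0], [-0.1, 0.3]]
block [ 5.42669e+02  2.06735e+02 -1.16000e-01]
[[0.2, -0.2], [0.4, -0.3], [-0.6, -1.6], [-0.6, -1.8], [-0.6, -1.5], [0.3, -0.4], [1.7, 0.2]]
wide [[512.86940059 210.19663382  20.        ]] narrow [[572.46856418 203.2727838   20.        ]]
tip [[ 462.75263063 -241.70250219  254.        ]]
front loop top [ 491.84087808 -240.4669279   252.        ] [-37.01949271   2.78979947 252.        ]
back loop top [ 539.12044952 -245.31569327  252.        ] [ 10.45175813   0.47706427 252.        ]
front top [ 489.55004737 -226.36545012  252.        ] [-40.06136256  16.74854614 252.        ]
back [ 531.42883179 -232.47437407  252.        ] [  2.0842424   12.88855662 252.        ]
red scene top/bottom [ 345.5186573  -233.37267152  160.        ] [ 379.24483927 -232.3758635     0.        ]
red top im [ 357.78208709 -234.27356882  162.        ] [ 352.08496376 -234.62191428    0.        ]
```

```bash
cat > d.py <<'E'
import sys
from h import *
s=r.sense();x=list(map(float,sys.argv[1:5]))
Rc=R.from_euler('xyz',s["tcp_rot"]);Rt=R.from_euler('xyz',[np.pi,0,x[3]])
print("t",s["clock"],"pos",s["eef_pos"].round(1),"F",s["contact_force"].round(1),"op",round(s["opening"],3),"gf",s["grasp_force"])
print((Rc.inv().apply(np.array(x[:3])-s["eef_pos"])/1000).round(4),(Rc.inv()*Rt).as_rotvec().round(3))
E
python3 d.py 491 -243.2 330 -.054
cat >> fit.py <<'E'
print("mouth narrow",atz(b,C(634,430),90),"wide",atz(b,C(616,558),90))
E
python3 fit.py|tail -1
```

```text
t 0.3 pos [ 242.6 -575.8  250.1] F [ 0.8 -0.4 -0.8] op 0.999 gf 0.0
[ 0.358  -0.2101 -0.0799] [-0.     0.     0.453]
mouth narrow [572.14526337 204.9584212   90.        ] wide [512.78154758 210.93545812  90.        ]
```

```bash
python3 -m crank '[[0,0,-0.04,0,0,0,0],[0.04,-0.02,-0.08,0,0,0,0],[0.08,-0.045,-0.08,0,0,0.1,0],[0.12,-0.07,-0.08,0,0,0.2,0],[0.16,-0.095,-0.08,0,0,0.3,0]]' && python3 -m crank '[[0.04,-0.01,0,0,0,0.1,0],[0.08,-0.02,0,0,0,0.15,0],[0.12,-0.03,0,0,0,0.15,0],[0.16,-0.04,0,0,0,0.15,0],[0.16,-0.04,0,0,0,0.15,0]]'; python3 d.py 491 -243.2 330 -.054
```

```text
clock: 0.9
eef_pos: [354.1, -424.9, 330.9]
tcp_rot: [3.141, -0.001, 0.094]
contact_force: [0.6, -0.2, -0.9]
opening: 0.998
grasp_force: 0.0
clock: 1.4
eef_pos: [512.5, -368.7, 329.9]
tcp_rot: [-3.141, -0.002, -0.048]
contact_force: [-0.2, 0.5, -0.2]
opening: 1.003
grasp_force: 0.0
t 1.4 pos [ 512.5 -368.7  329.9] F [-0.2  0.5 -0.2] op 1.003 gf 0.0
[-0.0274 -0.1244 -0.    ] [-0.001 -0.002  0.006]
```

```bash
python3 -m crank '[[-0.008,-0.04,0,0,0,0,0],[-0.02,-0.08,0,0,0,0.005,0],[-0.027,-0.124,0,0,0,0.006,0],[-0.027,-0.124,0,0,0,0.006,0],[-0.027,-0.124,0,0,0,0.006,0]]' && python3 -m crank '[[0,0,0.04,0,0,0,0],[0,0,0.075,0,0,0,0],[0,0,0.1,0,0,0,0],[0,0,0.11,0,0,0,0],[0,0,0.11,0,0,0,0]]'; python3 d.py 491 -243.2 220 -.054; python3 - <<'E'
from h import *
a=cams.grab_frame("scene");b=cams.grab_frame("top")
p=np.hstack([crop(a,145,127,66,100,396,600),crop(b,310,130,66,100,396,600)])
cv2.imwrite("pics/c2.png",cv2.convertScaleAbs(p,alpha=1.6))
E
```

```text
clock: 1.9
eef_pos: [487.6, -245.1, 330.7]
tcp_rot: [3.141, -0.001, -0.056]
contact_force: [0.4, 0.1, 0.4]
opening: 1.002
grasp_force: 0.0
clock: 2.4
eef_pos: [487.3, -246.2, 219.2]
tcp_rot: [-3.141, 0.002, -0.058]
contact_force: [-0.5, -0.5, -0.1]
opening: 0.996
grasp_force: 0.0
t 2.4 pos [ 487.3 -246.2  219.2] F [-0.5 -0.5 -0.1] op 0.996 gf 0.0
[ 0.0035 -0.0032 -0.0009] [-0.001  0.002 -0.004]
```

View pics/c2.png

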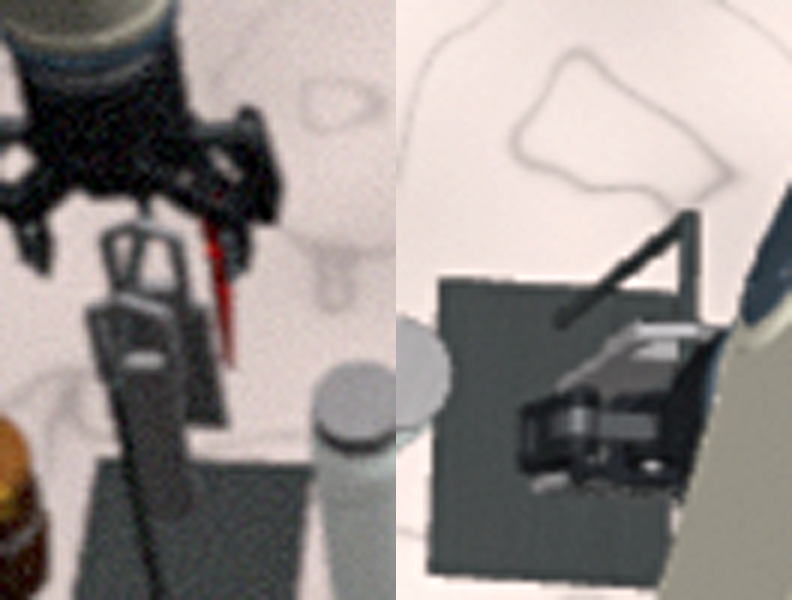

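```bash
python3 - <<'E'
from h import *
a=cams.grab_frame("scene");b=cams.grab_frame("top")
P=[[487,-204,213],[487,-288,213],[491,-223,240],[491,-263,240],[491,-243,252],[491,-243,190]]
print(((proj(a,P)-[145,127])*6).round()); print(((proj(b,P)-[310,130])*6+[396,0]).round())
E
```

```text
[[227. 264.]
 [ 54. 267.]
 [180. 235.]
 [ 97. 237.]
 [135. 219.]
 [152. 302.]]
[[565. 465.]
 [774. 466.]
 [630. 448.]
 [732. 448.]
 [690. 444.]
 [646. 462.]]
```

```bash
python3 -m crank '[[0.0035,-0.004,0,0,0,0,0],[0.0035,-0.004,0,0,0,0,0.3],[0.0035,-0.004,0,0,0,0,1],[0.0035,-0.004,0,0,0,0,1],[0.0035,-0.004,0,0,0,0,1]]' 50 && python3 -m crank '[[0,0,0,0,0,0,1],[0,0,0,0,0,0,1],[0,0,0,0,0,0,1],[0,0,0,0,0,0,1],[0,0,0,0,0,0,1]]'; python3 d.py 491 -243.2 242 -.054
```

```text
clock: 3.1
eef_pos: [492.0, -242.0, 220.7]
tcp_rot: [3.141, -0.001, -0.057]
contact_force: [0.8, -2.5, 1.3]
opening: 0.457
grasp_force: 50.0
clock: 3.6
eef_pos: [492.0, -241.9, 220.6]
tcp_rot: [3.141, -0.001, -0.057]
contact_force: [2.1, -2.9, 2.5]
opening: 0.455
grasp_force: 50.2
t 3.6 pos [ 492.  -241.9  220.6] F [ 2.1 -2.9  2.5] op 0.455 gf 50.16155679244548
[-0.0009  0.0013 -0.0214] [ 0.    -0.001 -0.003]
```

```bash
python3 -m crank '[[0,0,-0.01,0,0,0,1],[0,0,-0.022,0,0,0,1],[0,0,-0.022,0,0,0,1],[0,0,-0.022,0,0,0,1]]' && python3 -m crank '[[-0.015,0,0,0,0,0,1],[-0.03,0,0,0,0,0,1],[-0.045,0,0,0,0,0,1],[-0.055,0,0,0,0,0,1],[-0.055,0,0,0,0,0,1]]' && python3 -m crank '[[0,0,-0.03,0,0,0,1],[0,0,-0.06,0,0,0,1],[0,0,-0.09,0,0,0,1],[0,0,-0.1,0,0,0,1],[0,0,-0.1,0,0,0,1]]'; python3 d.py 512.8 210.5 342 -.116
```

```text
clock: 4.0
eef_pos: [491.6, -241.6, 242.7]
tcp_rot: [3.141, -0.0, -0.057]
contact_force: [0.0, 0.6, -0.9]
opening: 0.461
grasp_force: 50.4
clock: 4.5
eef_pos: [435.0, -238.4, 242.3]
tcp_rot: [-3.141, 0.001, -0.058]
contact_force: [-0.2, 0.9, -1.8]
opening: 0.462
grasp_force: 50.3
clock: 5.0
eef_pos: [437.5, -239.0, 343.5]
tcp_rot: [3.14, -0.003, -0.057]
contact_force: [-0.1, 0.2, -2.2]
opening: 0.458
grasp_force: 50.8
t 5.0 pos [ 437.5 -239.   343.5] F [-0.1  0.2 -2.2] op 0.458 gf 50.76099295634776
[ 0.0494 -0.453   0.001 ] [ 0.001 -0.003  0.059]
```

```bash
python3 -m crank '[[0,-0.02,0,0,0,0,1],[0.01,-0.05,0,0,0,0.01,1],[0.02,-0.085,0,0,0,0.02,1],[0.03,-0.12,0,0,0,0.03,1],[0.03,-0.155,0,0,0,0.03,1]]' && python3 -m crank '[[0,-0.035,0,0,0,0.01,1],[0.01,-0.07,0,0,0,0.02,1],[0.015,-0.105,0,0,0,0.03,1],[0.02,-0.14,0,0,0,0.03,1],[0.02,-0.175,0,0,0,0.03,1]]' && python3 -m crank '[[0,-0.035,0,0,0,0,1],[0,-0.07,0,0,0,0,1],[0,-0.1,0,0,0,0,1],[0,-0.12,0,0,0,0,1],[0,-0.12,0,0,0,0,1]]'; python3 d.py 512.8 210.5 265 -.116
```

```text
clock: 5.5
eef_pos: [475.8, -84.1, 340.3]
tcp_rot: [-3.141, 0.002, -0.088]
contact_force: [0.4, 0.8, -1.4]
opening: 0.459
grasp_force: 50.8
clock: 6.0
eef_pos: [510.5, 88.5, 340.1]
tcp_rot: [3.141, 0.002, -0.117]
contact_force: [-0.8, 0.2, -0.6]
opening: 0.463
grasp_force: 50.8
clock: 6.5
eef_pos: [524.2, 208.3, 339.9]
tcp_rot: [3.141, 0.003, -0.115]
contact_force: [-0.5, -0.3, -1.9]
opening: 0.461
grasp_force: 50.8
t 6.5 pos [524.2 208.3 339.9] F [-0.5 -0.3 -1.9] op 0.461 gf 50.806102557107806
[-0.0114 -0.0009  0.0749] [0.001 0.003 0.001]
```

```bash
python3 -m crank '[[-0.011,-0.001,0.02,0,0.003,0,1],[-0.011,-0.001,0.045,0,0.003,0,1],[-0.011,-0.001,0.07,0,0.003,0,1],[-0.011,-0.001,0.085,0,0.003,0,1],[-0.011,-0.001,0.085,0,0.003,0,1]]'; python3 d.py 512.8 210.5 172 -.116;python3 - <<'E'
from h import *
a=cams.grab_frame("scene");b=cams.grab_frame("top")
p=np.hstack([crop(a,290,140,66,100,396,600),crop(b,130,140,66,100,396,600)])
cv2.imwrite("pics/c3.png",cv2.convertScaleAbs(p,alpha=1.6))
t=r.sense()["eef_pos"]; c,s=np.cos(-.116),np.sin(-.116)
P=[t+[-s*y,c*y,-130] for y in(-27,27)]
print(((proj(a,P)-[290,140])*6).round())
E
```

```text
clock: 7.0
eef_pos: [512.0, 207.0, 253.8]
tcp_rot: [3.138, 0.002, -0.118]
contact_force: [0.5, 0.1, -0.6]
opening: 0.462
grasp_force: 50.8
t 7.0 pos [512.  207.  253.8] F [ 0.5  0.1 -0.6] op 0.462 gf 50.84651231300086
[ 0.0006 -0.0039  0.0818] [ 0.003  0.002 -0.002]
[[133. 318.]
 [240. 326.]]
```

View pics/c3.png

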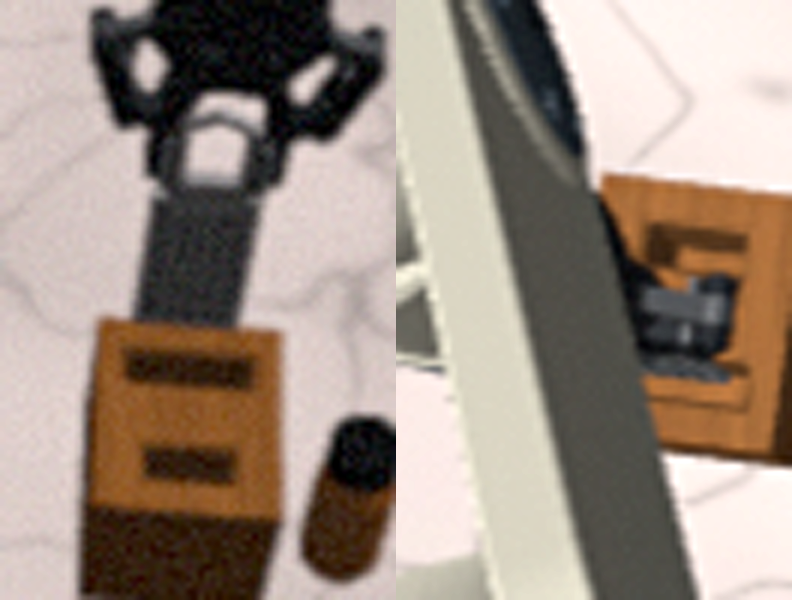

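The grater hangs straight, with its foot at (137–240, 320–325) within 1 mm of the prediction. The wide slot is at (189,368) and the narrow one at (190,465). I'll turn those into mouth positions.

```bash
python3 - <<'E'
from h import *
a=cams.grab_frame("scene");b=cams.grab_frame("top")
for u in((189,368.5),(190,465)): print(atz(a,np.array(u)/6-.4+[290,140],90))
print(((proj(a,[[512.8,210.5,90],[572.2,204,90]])-[290,140])*6).round())
E
python3 d.py 513 209 172 -.116
```

```text
[514.28276413 212.34616885  90.        ]
[574.84398646 206.19871693  90.        ]
[[183. 364.]
 [183. 458.]]
t 7.2 pos [514.4 208.4 258. ] F [-0.1  0.6 -0. ] op 0.459 gf 50.842300350777805
[-0.0018 -0.0004  0.086 ] [-0.    -0.004 -0.001]
```

```bash
python3 -m crank '[[-0.001,-0.0025,0.01,0,-0.004,0,1],[-0.001,-0.0025,0.02,0,-0.004,0,1],[-0.001,-0.0025,0.03,0,-0.004,0,1],[-0.001,-0.0025,0.04,0,-0.004,0,1],[-0.001,-0.0025,0.045,0,-0.004,0,1]]'; python3 -m crank '[[0,0,0,0,0,0,1]]';python3 d.py 513.5 210.7 155 -.116
```

```text
clock: 7.7
eef_pos: [512.7, 210.9, 210.7]
tcp_rot: [3.141, 0.003, -0.117]
contact_force: [-0.4, -0.0, -0.6]
opening: 0.46
grasp_force: 50.8
clock: 7.8
eef_pos: [512.8, 210.9, 211.2]
tcp_rot: [3.141, 0.003, -0.117]
contact_force: [-0.3, -0.3, -0.2]
opening: 0.458
grasp_force: 50.8
t 7.8 pos [512.8 210.9 211.2] F [-0.3 -0.3 -0.2] op 0.458 gf 50.83708240650594
[0.0008 0.0001 0.0562] [ 0.001  0.003 -0.001]
```

Foot is at about 80 mm, inside the slot and free. Lowering further.

```bash
python3 -m crank '[[0.0005,0,0.012,0,0.003,0,1],[0.0005,0,0.024,0,0.003,0,1],[0.0005,0,0.036,0,0.003,0,1],[0.0005,0,0.048,0,0.003,0,1],[0.0005,0,0.055,0,0.003,0,1]]' && python3 -m crank '[[0,0,0.001,0,0,0,1],[0,0,0.002,0,0,0,1],[0,0,0.003,0,0,0,1],[0,0,0.004,0,0,0,1],[0,0,0.004,0,0,0,1]]'
```

```text
clock: 8.3
eef_pos: [513.2, 210.8, 155.6]
tcp_rot: [3.141, -0.0, -0.117]
contact_force: [-0.5, -0.3, -1.0]
opening: 0.459
grasp_force: 50.8
clock: 8.8
eef_pos: [513.9, 211.1, 153.5]
tcp_rot: [-3.141, -0.002, -0.117]
contact_force: [0.1, -0.3, -1.4]
opening: 0.46
grasp_force: 50.8
```

```bash
python3 -m crank '[[0,0,0.001,0,0,0,1],[0,0,0.001,0,0,0,1],[0,0,0.002,0,0,0,1],[0,0,0.002,0,0,0,1]]' ; python3 -m crank '[[0,0,0.001,0,0,0,1],[0,0,0.0015,0,0,0,1],[0,0,0.0015,0,0,0,1]]'
```

```text
clock: 9.2
eef_pos: [513.8, 211.0, 151.2]
tcp_rot: [3.142, -0.002, -0.117]
contact_force: [0.0, -0.8, -1.4]
opening: 0.459
grasp_force: 50.8
clock: 9.5
eef_pos: [514.3, 211.2, 150.8]
tcp_rot: [-3.141, -0.003, -0.117]
contact_force: [-0.5, -0.6, 8.7]
opening: 0.461
grasp_force: 51.8
```

Floor contact came at the predicted height, so I'll release and rise.

```bash
python3 -m crank '[[0,0,-0.001,0,0,0,0.4],[0,0,-0.001,0,0,0,0.2],[0,0,-0.001,0,0,0,0],[0,0,-0.001,0,0,0,0],[0,0,-0.001,0,0,0,0]]' && python3 -m crank '[[0,0,-0.02,0,0,0,0],[0,0,-0.06,0,0,0,0],[0,0,-0.1,0,0,0,0],[0,0,-0.14,0,0,0,0],[0,0,-0.18,0,0,0,0]]' && python3 -m crank '[[0,0.03,0,0,0,0,0],[0,0.07,0,0,0,0,0],[0,0.11,0,0,0,0,0],[0,0.15,0,0,0,0,0],[0,0.19,0,0,0,-0.03,0]]';python3 - <<'E'
from h import *
a=cams.grab_frame("scene");b=cams.grab_frame("top")
p=np.hstack([crop(a,290,130,66,100,396,600),crop(a,145,127,66,100,396,600)])
cv2.imwrite("pics/c4.png",cv2.convertScaleAbs(p,alpha=1.6))
E
python3 d.py 536 -243.2 330 -.054
```

```text
clock: 10.0
eef_pos: [513.8, 211.0, 150.7]
tcp_rot: [3.141, -0.002, -0.117]
contact_force: [-0.7, -0.1, 0.5]
opening: 0.999
grasp_force: 0.0
clock: 10.5
eef_pos: [513.2, 211.0, 332.4]
tcp_rot: [3.142, -0.002, -0.117]
contact_force: [1.1, 0.8, -0.2]
opening: 1.004
grasp_force: 0.0
clock: 11.0
eef_pos: [490.7, 21.0, 330.8]
tcp_rot: [3.141, -0.002, -0.087]
contact_force: [0.7, -0.9, 0.5]
opening: 1.003
grasp_force: 0.0
t 11.1 pos [490.5  18.8 330.8] F [0.5 0.7 0. ] op 0.999 gf 0.0
[0.0688 0.2569 0.0014] [ 0.002 -0.002 -0.036]
```

View pics/c4.png

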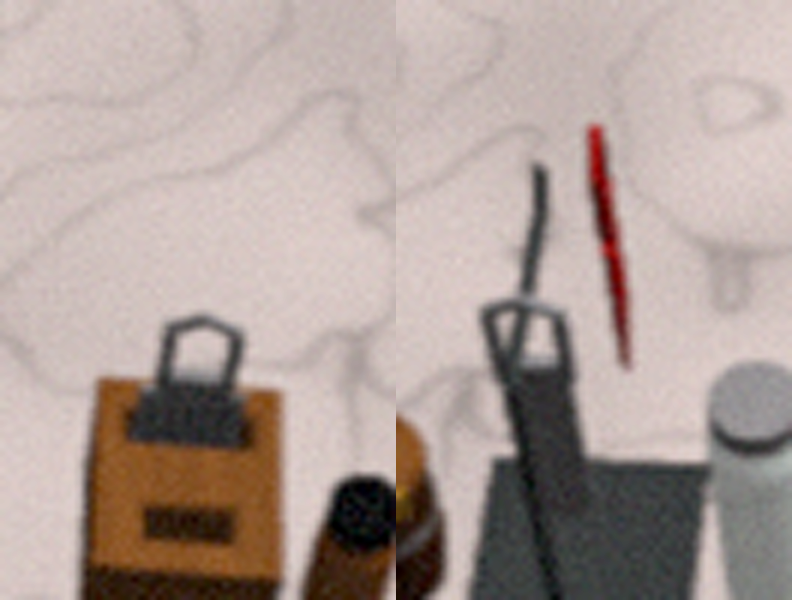

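The grater stands in its slot at (203,320–440). The spatula alone still hangs, with its arch at (525,300) in the right-hand panel.

```bash
python3 - <<'E'
from h import *
a=cams.grab_frame("scene")
for u,z in(((526-396,299),252),((485-396,315),246),((567-396,315),246)): print(atz(a,np.array(u)/6-.4+[145,127],z))
E
```

```text
[ 538.63209167 -242.98151462  252.        ]
[ 542.89120661 -262.56738212  246.        ]
[ 543.78602157 -224.29829796  246.        ]
```

```bash
python3 -m crank '[[0.015,0.04,0,0,0,0,0],[0.03,0.08,0,0,0,-0.01,0],[0.045,0.12,0,0,0,-0.02,0],[0.06,0.16,0,0,0,-0.03,0],[0.065,0.2,0,0,0,-0.036,0]]'; python3 d.py 535 -243.2 330 -.054
```

```text
clock: 11.65
eef_pos: [540.1, -183.1, 330.7]
tcp_rot: [-3.141, -0.003, -0.05]
contact_force: [0.4, -0.0, -1.6]
opening: 1.002
grasp_force: 0.0
t 11.65 pos [ 540.1 -183.1  330.7] F [ 0.4 -0.  -1.6] op 1.002 gf 0.0
[-0.0021  0.0603  0.0007] [-0.    -0.003  0.004]
```

```bash
python3 -m crank '[[0,0.03,0,0,0,0,0],[0,0.06,0,0,-0.003,0,0],[0,0.06,0,0,-0.003,0,0],[0,0.06,0.04,0,-0.003,0,0],[0,0.06,0.075,0,-0.003,0,0]]' && python3 -m crank '[[0,0,0.02,0,0,0,0],[0,0,0.035,0,0,0,0],[0,0,0.035,0,0,0,0],[0,0,0.035,0,0,0,0]]'; python3 d.py 537 -242.5 220 -.054
```

```text
clock: 12.15
eef_pos: [536.6, -241.3, 255.4]
tcp_rot: [3.141, -0.001, -0.051]
contact_force: [0.3, 0.2, -0.5]
opening: 1.002
grasp_force: 0.0
clock: 12.55
eef_pos: [536.3, -241.9, 221.6]
tcp_rot: [3.141, 0.0, -0.051]
contact_force: [-0.4, 0.2, 1.0]
opening: 0.997
grasp_force: 0.0
t 12.55 pos [ 536.3 -241.9  221.6] F [-0.4  0.2  1. ] op 0.997 gf 0.0
[0.0007 0.0005 0.0016] [0.    0.    0.003]
```

```bash
python3 -m crank '[[0,0,0.001,0,0,0,0.3],[0,0,0.001,0,0,0,1],[0,0,0.001,0,0,0,1],[0,0,0.001,0,0,0,1],[0,0,0.001,0,0,0,1]]' 50 && python3 -m crank '[[0,0,0,0,0,0,1],[0,0,0,0,0,0,1],[0,0,-0.01,0,0,0,1],[0,0,-0.022,0,0,0,1],[0,0,-0.022,0,0,0,1]]'; python3 d.py 437 -238 243 -.054; python3 - <<'E'
from h import *
a=cams.grab_frame("scene")
p=crop(a,145,127,66,100,396,600)
cv2.imwrite("pics/c5.png",cv2.convertScaleAbs(p,alpha=1.6))
E
```

```text
clock: 13.05
eef_pos: [536.5, -243.3, 221.0]
tcp_rot: [3.14, -0.002, -0.051]
contact_force: [1.2, -5.2, 5.0]
opening: 0.462
grasp_force: 50.6
clock: 13.55
eef_pos: [536.3, -242.5, 243.8]
tcp_rot: [3.141, -0.001, -0.051]
contact_force: [0.2, -0.2, -0.2]
opening: 0.46
grasp_force: 50.4
t 13.55 pos [ 536.3 -242.5  243.8] F [ 0.2 -0.2 -0.2] op 0.46 gf 50.409196838736534
[-0.0994  0.0006  0.0007] [ 0.001 -0.001  0.003]
```

View pics/c5.png

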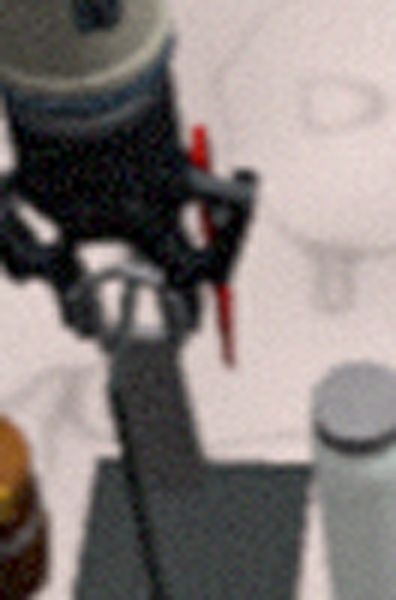

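The spatula is held at its loop (130,300) and hangs free of the arm, so I'll draw it out.

```bash
python3 -m crank '[[-0.02,0,0,0,0,0,1],[-0.04,0,0,0,0,0,1],[-0.06,0,0,0,0,0,1],[-0.08,0,0,0,0,0,1],[-0.1,0,0,0,0,0,1]]' && python3 -m crank '[[0,0,0,0,0,0,1],[0,0,-0.03,0,0,0,1],[0,0,-0.07,0,0,0,1],[0,0,-0.11,0,0,0,1],[0,0,-0.11,0,0,0,1]]'; python3 d.py 573.5 205 354 -.116
```

```text
clock: 14.1
eef_pos: [434.7, -236.9, 241.7]
tcp_rot: [-3.141, 0.002, -0.051]
contact_force: [0.3, -0.1, -0.8]
opening: 0.463
grasp_force: 50.3
clock: 14.6
eef_pos: [438.8, -238.4, 357.4]
tcp_rot: [3.138, -0.007, -0.051]
contact_force: [0.0, -0.4, -0.5]
opening: 0.465
grasp_force: 50.4
t 14.6 pos [ 438.8 -238.4  357.4] F [ 0.  -0.4 -0.5] op 0.465 gf 50.37530958652496
[ 0.1119 -0.4498  0.0026] [ 0.004 -0.007  0.065]
```

```bash
python3 -m crank '[[0,-0.02,0,0,0,0,1],[0.01,-0.05,0,0,0,0.01,1],[0.02,-0.085,0,0,0,0.02,1],[0.03,-0.12,0,0,0,0.03,1],[0.04,-0.155,0,0,0,0.04,1]]' && python3 -m crank '[[0.01,-0.035,0,0,0,0.01,1],[0.02,-0.07,0,0,0,0.02,1],[0.03,-0.105,0,0,0,0.025,1],[0.04,-0.14,0,0,0,0.025,1],[0.05,-0.175,0,0,0,0.025,1]]' && python3 -m crank '[[0.01,-0.035,0,0,0,0,1],[0.016,-0.07,0,0,0,0,1],[0.016,-0.1,0,0,0,0,1],[0.016,-0.113,0,0,0,0,1],[0.016,-0.113,0,0,0,0,1]]'; python3 d.py 573.5 205 268 -.116
```

```text
clock: 15.1
eef_pos: [484.3, -82.9, 351.2]
tcp_rot: [-3.141, 0.001, -0.092]
contact_force: [0.1, -1.0, -0.4]
opening: 0.466
grasp_force: 50.3
clock: 15.6
eef_pos: [550.0, 87.1, 350.9]
tcp_rot: [3.141, 0.002, -0.116]
contact_force: [0.5, -0.3, -0.2]
opening: 0.462
grasp_force: 50.4
clock: 16.1
eef_pos: [578.4, 197.1, 350.7]
tcp_rot: [3.141, 0.002, -0.114]
contact_force: [-0.4, 0.0, -1.0]
opening: 0.459
grasp_force: 50.4
t 16.1 pos [578.4 197.1 350.7] F [-0.4  0.  -1. ] op 0.459 gf 50.410897582769394
[-0.0056 -0.0073  0.0827] [0.001 0.002 0.002]
```

```bash
python3 -m crank '[[-0.005,-0.0075,0.02,0,0.002,0,1],[-0.005,-0.0075,0.045,0,0.002,0,1],[-0.005,-0.0075,0.07,0,0.002,0,1],[-0.005,-0.0075,0.082,0,0.002,0,1],[-0.005,-0.0075,0.082,0,0.002,0,1]]' && python3 -m crank '[[0,0,0,0,0,0,1]]'; python3 d.py 573.5 205 210 -.116;python3 - <<'E'
from h import *
a=cams.grab_frame("scene")
cv2.imwrite("pics/c6.png",cv2.convertScaleAbs(crop(a,290,140,66,100,396,600),alpha=1.6))
t=r.sense()["eef_pos"]; print(((proj(a,[t-[0,0,145],[573.5,205.5,90]])-[290,140])*6).round())
E
```

```text
clock: 16.6
eef_pos: [573.4, 202.3, 268.1]
tcp_rot: [3.14, 0.002, -0.117]
contact_force: [-0.4, 0.4, -0.4]
opening: 0.464
grasp_force: 50.3
clock: 16.7
eef_pos: [574.8, 203.1, 270.6]
tcp_rot: [3.142, -0.002, -0.117]
contact_force: [1.1, 0.9, -0.7]
opening: 0.46
grasp_force: 50.4
t 16.7 pos [574.8 203.1 270.6] F [ 1.1  0.9 -0.7] op 0.46 gf 50.35489305853844
[-0.0016 -0.0018  0.0606] [ 0.    -0.002 -0.001]
[[190. 421.]
 [186. 460.]]
```

View pics/c6.png

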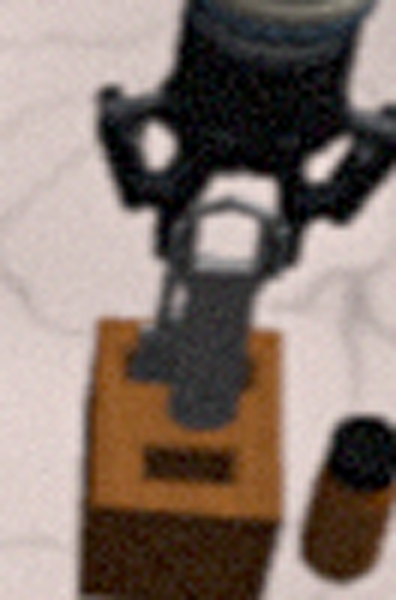

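```bash
python3 - <<'E'
from h import *
a=cams.grab_frame("scene")
t=r.sense()["eef_pos"];print(t)
for z in(32,-30,-80,-120,-145):print(z,((proj(a,[t+[0,0,z]])-[290,140])*6+2.5).round())
im=cv2.cvtColor(a["image"],cv2.COLOR_RGB2GRAY)
for v in(186,190,194,198,202,206): print(v,(v-140)*6,im[v,310:340].tolist())
for uv,z in(((204,410),t[2]-138),((190,465),90)): print(atz(a,np.array(uv)/6-.4+[290,140],z))
E
```

```text
[575.09377464 203.49197087 271.33803049]
32 [[240. 193.]]
-30 [[223. 279.]]
-80 [[209. 344.]]
-120 [[199. 394.]]
-145 [[193. 424.]]
186 276 [131, 125, 126, 126, 128, 126, 108, 68, 37, 32, 35, 28, 29, 30, 36, 22, 27, 28, 35, 35, 33, 31, 30, 36, 58, 76, 94, 118, 131, 135]
190 300 [128, 125, 125, 128, 129, 117, 85, 51, 63, 93, 86, 46, 35, 29, 34, 35, 29, 31, 38, 29, 28, 41, 75, 112, 125, 121, 123, 119, 121, 118]
194 324 [59, 60, 66, 71, 82, 70, 46, 27, 33, 30, 29, 31, 33, 36, 32, 36, 30, 36, 35, 31, 31, 53, 86, 107, 112, 116, 123, 130, 131, 131]
198 348 [45, 39, 32, 38, 34, 27, 20, 32, 24, 30, 35, 38, 33, 29, 35, 30, 37, 33, 26, 28, 37, 48, 61, 54, 59, 67, 80, 112, 128, 130]
202 372 [48, 39, 32, 27, 24, 28, 32, 29, 27, 35, 28, 36, 28, 32, 33, 29, 34, 30, 31, 30, 27, 24, 44, 52, 62, 65, 82, 111, 132, 132]
206 396 [61, 64, 59, 61, 65, 64, 59, 54, 47, 32, 36, 33, 33, 28, 32, 34, 33, 32, 31, 41, 49, 60, 59, 58, 59, 64, 81, 109, 131, 134]
[571.99408093 208.34933575 133.33803049]
[574.84398646 206.19871693  90.        ]
```

The spatula leans about 0.035 rad in the grip. Its foot is at (204,425) against a predicted (193,424), about 5 mm toward +y. I'll tilt the wrist to cancel that, lower it to just above the slot and check again.

```bash
python3 -m crank '[[-0.001,-0.002,0.005,-0.01,0,0,1],[-0.001,-0.002,0.015,-0.035,0,0,1],[-0.001,-0.002,0.025,-0.035,0,0,1],[-0.001,-0.002,0.025,-0.035,0,0,1],[-0.001,-0.002,0.025,-0.035,0,0,1]]'; python3 - <<'E'
from h import *
a=cams.grab_frame("scene")
cv2.imwrite("pics/c7.png",cv2.convertScaleAbs(crop(a,290,140,66,100,396,600),alpha=1.6))
t=r.sense()["eef_pos"];print(t)
for z in(-30,-80,-120,-145):print(z,((proj(a,[t+[0,0,z]])-[290,140])*6+2.5).round())
E
```

```text
clock: 17.3
eef_pos: [573.2, 205.7, 244.2]
tcp_rot: [3.106, 0.0, -0.116]
contact_force: [-0.9, -0.0, -1.0]
opening: 0.462
grasp_force: 50.3
[573.53065552 205.71903173 244.6695136 ]
-30 [[220. 312.]]
-80 [[207. 375.]]
-120 [[197. 423.]]
-145 [[191. 452.]]
```

View pics/c7.png

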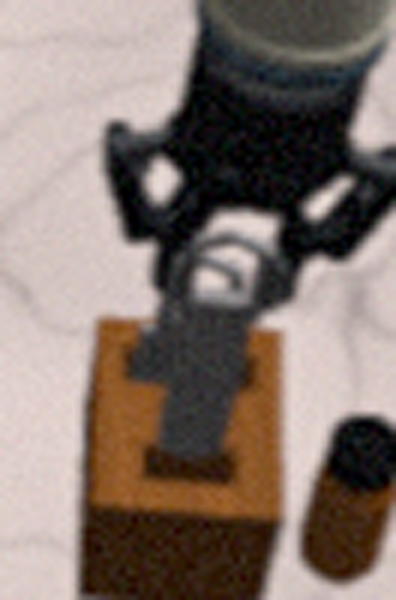

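The foot at (192,455) is now right above the slot centre (190,465), so I'll lower it.

```bash
python3 -m crank '[[0,0,0.008,0,0,0,1],[0,0,0.016,0,0,0,1],[0,0,0.024,0,0,0,1],[0,0,0.03,0,0,0,1],[0,0,0.03,0,0,0,1]]'; python3 d.py 573.5 205.7 168 -.116
```

```text
clock: 17.85
eef_pos: [572.9, 204.3, 213.6]
tcp_rot: [3.106, 0.001, -0.116]
contact_force: [-0.1, -0.3, -0.3]
opening: 0.458
grasp_force: 50.4
t 17.85 pos [572.9 204.3 213.6] F [-0.1 -0.3 -0.3] op 0.458 gf 50.364936366677284
[ 0.0005 -0.0031  0.0455] [ 0.036  0.001 -0.   ]
```

```bash
python3 -m crank '[[0.0005,-0.0015,0.01,0,0,0,1],[0.0005,-0.002,0.02,0,0,0,1],[0.0005,-0.0025,0.03,0,0,0,1],[0.0005,-0.003,0.04,0,0,0,1],[0.0005,-0.003,0.044,0,0,0,1]]' && python3 -m crank '[[0,0,0.001,0,0,0,1],[0,0,0.001,0,0,0,1],[0,0,0.002,0,0,0,1],[0,0,0.002,0,0,0,1]]'
```

```text
clock: 18.35
eef_pos: [573.5, 205.8, 169.2]
tcp_rot: [3.105, 0.001, -0.116]
contact_force: [-0.3, 0.4, -1.1]
opening: 0.463
grasp_force: 50.4
clock: 18.75
eef_pos: [574.4, 206.0, 169.1]
tcp_rot: [3.107, -0.002, -0.116]
contact_force: [-0.7, -0.4, 0.5]
opening: 0.463
grasp_force: 50.4
```

```bash
python3 -m crank '[[0,0,0.001,0,0,0,1],[0,0,0.001,0,0,0,1],[0,0,0.002,0,0,0,1],[0,0,0.002,0,0,0,1]]' && python3 -m crank '[[0,0,0.001,0,0,0,1],[0,0,0.001,0,0,0,1],[0,0,0.002,0,0,0,1],[0,0,0.002,0,0,0,1]]'
```

```text
clock: 19.15
eef_pos: [574.1, 205.8, 166.7]
tcp_rot: [3.106, -0.001, -0.116]
contact_force: [0.0, 0.0, 0.2]
opening: 0.466
grasp_force: 50.4
clock: 19.55
eef_pos: [574.8, 205.9, 165.5]
tcp_rot: [3.107, -0.002, -0.116]
contact_force: [-0.3, -0.5, 5.3]
opening: 0.462
grasp_force: 50.2
```

```bash
python3 -m crank '[[0,0,0,0,0,0,0.45],[0,0,0,0,0,0,0.3],[0,0,0,0,0,0,0],[0,0,0,0.02,0,0,0],[0,0,0,0.035,0,0,0]]' && python3 -m crank '[[0,0,-0.02,0,0,0,0],[0,0,-0.06,0,0,0,0],[0,0,-0.1,0,0,0,0],[0,0,-0.14,0,0,0,0],[0,0,-0.17,0,0,0,0]]' && python3 -m crank '[[0,0.03,0,0,0,0,0],[0,0.07,0,0,0,0,0],[-0.02,0.11,0,0,0,0,0],[-0.05,0.15,0,0,0,0,0],[-0.05,0.15,0,0,0,0,0]]';python3 - <<'E'
from h import *
a=cams.grab_frame("scene");b=cams.grab_frame("top")
p=np.hstack([crop(a,145,100,220,165,396,297),crop(a,290,140,66,50,396,297)])
p=np.vstack([p,np.hstack([crop(b,130,150,66,50,396,297),crop(b,130,110,220,165,396,297)])])
cv2.imwrite("pics/c8.png",cv2.convertScaleAbs(p,alpha=1.6))
E
```

```text
clock: 20.05
eef_pos: [574.1, 205.8, 164.7]
tcp_rot: [-3.14, -0.001, -0.116]
contact_force: [-1.0, 0.1, -0.1]
opening: 1.002
grasp_force: 0.0
clock: 20.55
eef_pos: [574.3, 205.8, 337.6]
tcp_rot: [-3.14, -0.003, -0.116]
contact_force: [0.8, 0.4, -0.3]
opening: 1.001
grasp_force: 0.0
clock: 21.05
eef_pos: [503.1, 59.3, 334.5]
tcp_rot: [3.141, 0.001, -0.119]
contact_force: [-0.5, 0.8, -0.1]
opening: 1.0
grasp_force: 0.0
```

View pics/c8.png

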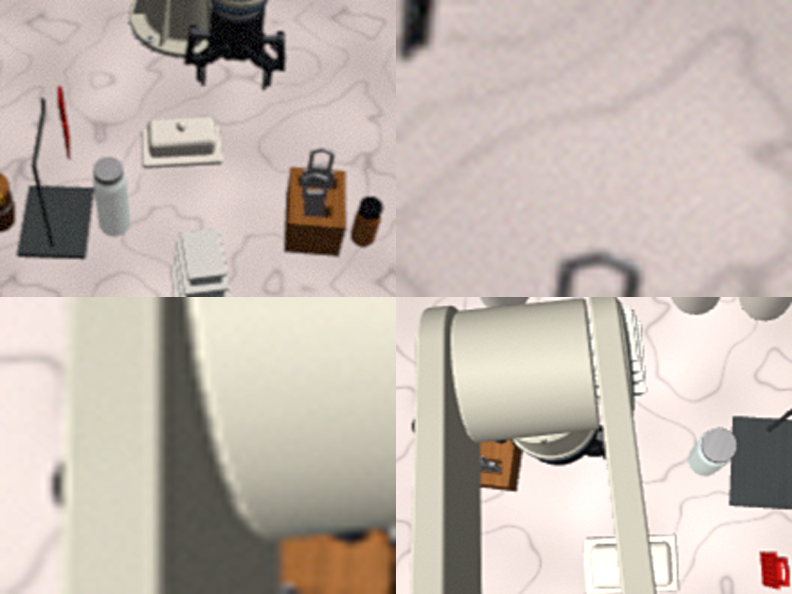

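Both tools stand in their slots at (317,155–215) in the first panel. The stand is empty and nothing else has moved, so I'll hand in.

```bash
python3 -c "
from rig import sign_off
print(sign_off())"
```

```text
the job is handed in; nothing more can be done
None
```

The job is handed in at about 21 s: the grater, which hung in front, came off first and stands in the wide slot, and the spatula stands in the narrow slot. Each was lowered until it touched the slot floor and then released, and in the last picture nothing else appears to have moved.

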